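Free the dried lint screen from the sprung shelf clamp

ROBOT

A 6-joint arm with a two-finger parallel gripper is mounted at the origin on the work surface. World frame = base frame: x ahead of the robot, y to its left, z up, the work surface at z = 0. Lengths are in m, angles in rad, forces in N, time in s.
With the tool pointing down it reaches from about 0.35 to 0.925 m from the base axis. Payload 6.4 kg.
Tool frame: the origin (TCP) lies at the very end of the fingers, on their centre line; the grasp point (between the pads) lies 19 mm behind it; y points along the fingers, z is the direction in which the jaws open and shut, and the axes are right-handed (so a half turn about y gives the same grasp; the last joint's range is limited). The gripper opens to 85 mm and grips with 20 to 120 N. Pads are 22 mm wide; open, the fingers measure 114 mm over their backs; the gripper's body (76 mm by 85 mm) begins 54 mm behind the grasp point. The pads swing forward as they close: fully open they stand 13 mm farther back than shut.
Start: joints at [1, 0.245, 1.558, -0, 1.339, -0.174], TCP at [0.251, 0.6, 0.231] pointing down, gripper open.
Joint ranges: [-3.13, 3.13], [-1.02, 2.26], [0.13, 2.54], [-0.95, 4.09], [0.21, 2.88], [-2.74, 2.74]. Speed limits (rad/s): [2.57, 2.57, 3.14, 3.14, 3.14, 3.14].

INTERFACE

Orientations are given as [roll, pitch, yaw] about the fixed x, y, z axes, in that order (R = Rz(yaw) Ry(pitch) Rx(roll)).
In Python, from rig import * gives the robot as it stands. The module is installed in compiled form; this text tells all that it offers.
- The arm moves only by the tool arm_command, never from a script. Its arguments are lists of equal length, an entry for each row: "offset": the shift along the tool's x, y, z in m, a list of three; "rotation": the turn, a rotation vector about the tool's x, y, z in rad, a list of three; "hand": the closure, from -1 (fully open) to 1 (shut). A call has 1 to 10 rows; each row shifts and turns the commanded pose from where the row before left it, along the tool's axes as they then stand; what a row does not reach is not made up. A row lasts 1/12 s, in which the tool goes at most 41.7 mm and 7.16 degrees, less where a joint would pass 70% of its speed; a pose out of reach is approached as far as the arm can. A call is refused whole if a number of a shift passes 0.0417 or a number of a turn 0.125, either way. A call with a gripper value outside its range is refused whole. The fingers move at their own pace and stop on an object; the grip force is fixed at half the most. Time passes only in rows, so rows that do not move let the fingers close. It gives the time, the measured TCP pose, the force and the opening at its end, in the units of the state.
- get_obs(): the state, without advancing time (a new reading comes with each control period).
- get_image(name): name is "side" or "top" or "wrist"; returns (picture, depth): 384x512x3 uint8, red, green, blue; 384x512 float32, m along the optical axis (not along the pixel's ray), 0 where there is no reading.
- calibration(name): a dict with "intrinsics" (3x3 intrinsics, pixels), "rvec" (rotation vector, rad) and "tvec" (3), from world to camera coordinates, as OpenCV has them. Camera axes: x right, y down, z forward; pixel columns grow to the right and rows downward; lengths in m; the calibration is good to about 2 mm. A picture is of the moment at which its call begins: read the wrist's pose just before it. calibration takes no time and is no camera call; for the wrist camera it gives the pose at the moment of the call.
- finish_job(): hands the job in, once; it reports no verdict.
The state is a dict: "clock": time; "joints": joint angles; "joint_velocities": joint speeds; "effort": joint torques, N m; "ee_pos": TCP position; "orientation": TCP orientation; "force": force on the tool from outside, world axes, zero at the start; "wrist_torque": the same for the moment, N m; "finger_gap": finger opening in m.
Only numpy, scipy, OpenCV 4.12 (cv2) and the standard library are available. Lean on these libraries where they do the work, as an engineer would, in place of code of your own. Each camera call takes 0.05 s, during which the arm holds its last target.

TASK

The dryer's lint screen has dried under the hold-down clamp on the teak shelf. Lift the clamp's sprung arm until it goes over and stays up by itself, with the screen still lying in its place, then take the screen out by its finger grip and set it down flat, grip upward, in the shallow tray on the shelf. Leave the clamp standing open and do not disturb the other things.

Things in the scene. Friction and masses are not known exactly. Their poses are not given: they have to be found in the camera images.
- shelf: low teak plank shelf standing on the worktop, plank 300 mm deep (its x), 940 mm long (its y) and 22 mm thick, top face 120 mm above the worktop. Origin: on the worktop under the middle of the plank; z up, x pointing away from the robot when unturned.
- clamp: grey plastic hold-down clamp screwed to the shelf's back edge (away from the robot); immovable. Origin: on the plank's top face at the back edge, middle of the clamp's width; x points out over the back edge, z up. Foot 112 mm wide (y), from x = -50 to +36 mm, 6 mm high; hinge ears up to z = 51 mm. Its arm reaches from the hinge in -x over the far part of the lint screen.
- clamp_hinge (a point): middle of the hinge axis of the clamp's arm, at (-20, 0, 34) mm in the clamp's frame; axis along the clamp's y. Arm: a plate 94 mm wide (y), too wide to be taken across, 7 mm thick. Arm shut, its underside is 58 mm above the plank and its rubber-faced jaw, 64 to 86 mm from the hinge, presses on the screen's mesh.
- clamp_lip (a point): middle of the front edge of the slightly upturned lip at the arm's free end; moves with the arm. Arm shut: 143 mm from the hinge towards the robot and 68 mm above the plank; the underside of the lip's front 30 mm is 58 to 65 mm above the plank, over the mesh (5 mm). The free space under it, 55 mm deep as far as the jaw, takes a fingertip from the front with the tool tilted.
- clamp_arm (a joint): angle of the arm, rad: 0 shut, growing as the lip rises in an arc about the hinge, up and away from the robot; stop at 1.6 (upright). Hold-open point 0.95: below it the spring drives the arm shut (8 N up at the lip to start, less and less above, none at 0.95), beyond it drives it on to the stop in about 1 s and keeps it there. Damped hinge: lifting fast takes more force.
- screen: dryer lint screen: white plastic frame 180 mm (x) by 110 mm (y), grey mesh, 0.1 to 0.2 kg. Origin: middle of its underside; z up out of the face with the grip; -x is the end with the grip, towards the robot. Rim 10 mm wide and high, mesh 5 mm. It lies on the plank; the far rim is caught behind the clamp's jaw, so it cannot be pulled out with the arm shut.
- screen_mid (a point): centre of the lint screen, 5 mm above its underside.
- screen_grip (a point): centre of the screen's finger grip: an upright rib 12 mm thick (screen x), 70 mm long (screen y), standing 8 to 28 mm above the screen's underside, 70 mm from the screen's centre towards -x and 18 mm up.
- tray: shallow open grey tray, 235 mm (x) by 160 mm (y) outside, 20 mm high, walls and floor about 4 mm thick, loose on the shelf, mass 0.45 kg. Origin: middle of its underside. The screen fits into it lengthwise, either way round.
- pegbox: bystander: latched translucent box of spare pegs, 190 x 130 x 70 mm. Origin: middle of its underside.
- detergent: bystander: closed yellow detergent bottle, 70 x 115 mm, 202 mm high. Origin: middle of its underside.
- roller_base: bystander: lint roller standing upright on its round pink silicone base, 80 mm across, 132 mm high. Origin: middle of its underside.
- door_stop: bystander: chrome door stopper, 44 mm across, 40 mm high, beside the clamp. Origin: middle of its underside.
- dosing_cup: bystander: white dosing cup, 44 mm across, 42 mm high, beside the clamp. Origin: middle of its underside.
- spray_can: bystander: plain aluminium can, 52 mm across, 150 mm high. Origin: middle of its underside.
- stain_brush: bystander: brush 140 mm long, lying on the lid of the peg box. Origin: middle of its underside.
Things that resemble listed ones, but are neither listed nor needed, are in the scene too. What is shaped like the screen but green or orange is not meant.

How it is judged:
On the way:
1. the clamp's arm is past its hold-open point and stands open untouched, the screen still in its place (within 25 mm) (value of joint clamp_arm above 1.3 rad and contact force between each of the fingers, the arm and clamp below 0.2 N and distance of screen_mid from where it was at the start of the episode below 0.025 m), for 0.3 s.
At the end, for the whole second after the job is handed in: The clamp's arm stands open on its stop (over 1.3 rad); the screen rests flat (within 0.06 rad) on the floor of the tray, grip upward, at rest, its centre within 35 mm of the tray's along each side; the tray lies flat within 60 mm of where it stood (value of joint clamp_arm above 1.3 rad and z of screen_mid in the frame of tray between 0.004 and 0.013 m and x of screen_mid in the frame of tray between -0.035 and 0.035 m and y of screen_mid in the frame of tray between -0.035 and 0.035 m and angle between each of screen, tray's own z axis and vertical below 0.06 rad and linear speed of screen below 0.02 m/s and distance of tray from where it was at the start of the episode below 0.06 m); the robot touches nothing.
It fails at once if the screen is let fall from more than about 40 mm (linear speed of screen above 0.9 m/s and contact force between the fingers and screen below 0.01 N).
It fails at once if a bystander is pushed more than 30 mm or tipped (distance of any of pegbox, detergent, roller_base, door_stop, dosing_cup, spray_can, stain_brush from where it was at the start of the episode above 0.03 m or angle between any of detergent, roller_base, spray_can, dosing_cup, door_stop's own z axis and vertical above 0.3 rad).
It also fails if it takes over 64 s, if anything falls off the work surface, if the arm or the gripper's body presses on something with over 40 N, if the wrist force passes 120 N, or if a joint passes its speed limit or range.

## Working session

There is one attempt and no reset: what is moved stays moved. The work goes in short steps, Python scripts to look and compute and a tool call to move; the robot and the scene stay as the last step left them, time stands still between calls to the robot, and variables do not carry over. Pictures are saved under pics/ and viewed, and the job is handed in when it is done.

Besides the shell and the picture viewer there is one more tool, called after "Request:" as name(argument=value, ...), one argument or row to a line, values as JSON. arm_command: Moves the arm, as the interface text tells. Its arguments: {"type":"object","properties":{"offset":{"type":"array","items":{"type":"array","items":{"type":"number"}}},"rotation":{"type":"array","items":{"type":"array","items":{"type":"number"}}},"hand":{"type":"array","items":{"type":"number"}}},"required":["offset","rotation","hand"]}

```bash
mkdir -p pics; ls; python3 - <<'E'
from rig import *
import cv2,numpy as np
o=get_obs();print(o)
for n in ("side","top","wrist"):
    c=calibration(n);print(n,c)
    p,d=get_image(n);cv2.imwrite(f"pics/{n}0.png",cv2.cvtColor(p,cv2.COLOR_RGB2BGR));np.save(f"pics/{n}0.npy",d)
E
```

```text
pics
{'clock': 0.0, 'joints': array([ 9.99915529e-01,  2.45786819e-01,  1.55902319e+00, -9.47577672e-06,
        1.33866984e+00, -1.74083755e-01]), 'joint_velocities': array([0.00047932, 0.00013412, 0.00153902, 0.00032927, 0.00265251,
       0.00031137]), 'effort': array([ 3.54036556e-04, -4.29519725e+01, -3.26121175e+01, -1.74074885e-04,
        5.43537215e-03,  7.48616401e-06]), 'ee_pos': array([0.25088659, 0.59903023, 0.23019281]), 'orientation': array([-1.57265660e+00,  3.17795311e-04, -3.96795150e-01]), 'force': array([-0.22059294,  0.30610283,  0.74846813]), 'wrist_torque': array([-0.00711127, -0.02513704, -0.00057996]), 'finger_gap': 0.08521800856817467}
side {'intrinsics': array([[400.58254476,   0.        , 258.95670689],
       [  0.        , 400.58254476, 196.5749737 ],
       [  0.        ,   0.        ,   1.        ]]), 'rvec': array([ 2.29513546, -0.44206054,  0.19058428]), 'tvec': array([-0.46924085,  0.24447433,  1.0529518 ])}
top {'intrinsics': array([[386.90858776,   0.        , 250.37592781],
       [  0.        , 386.90858776, 193.09084648],
       [  0.        ,   0.        ,   1.        ]]), 'rvec': array([ 2.12982091, -2.1823287 ,  0.06572269]), 'tvec': array([0.05488813, 0.52964185, 1.24405156])}
wrist {'intrinsics': array([[291.92903542,   0.        , 254.86525206],
       [  0.        , 291.92903542, 190.85851931],
       [  0.        ,   0.        ,   1.        ]]), 'rvec': array([-2.42890849, -1.6156425 , -0.21071654]), 'tvec': array([-0.64913141, -0.03368765,  0.37810241])}
```

View pics/side0.png

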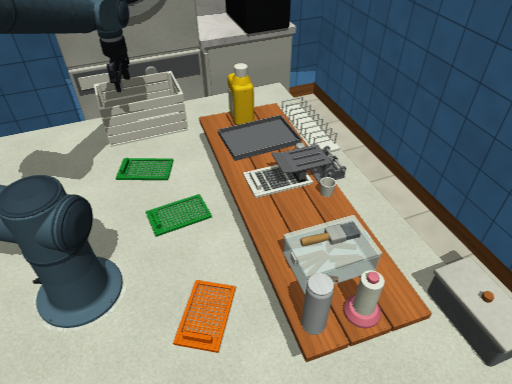

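View pics/top0.png

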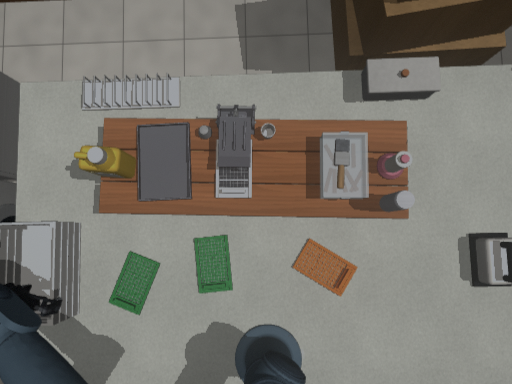

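View pics/wrist0.png

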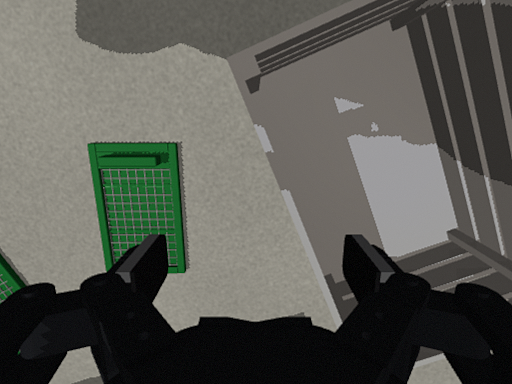

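The top view shows the white screen at about (234,180), the grey clamp at (236,137), the tray at (163,162), the stopper at (204,131) and the cup at (268,130). Two green decoys are at (134,282) and (213,264), and an orange one at (325,267). I choose the white one under the clamp. Next come measurements and a close crop to check it.

```bash
cat > h.py <<'E'
import numpy as np,cv2
from scipy.spatial.transform import Rotation as R
def cam(c):
    M=R.from_rotvec(c["rvec"]).as_matrix();return np.array(c["intrinsics"]),M,np.array(c["tvec"])
def cloud(c,d):
    K,M,t=cam(c);v,u=np.mgrid[:d.shape[0],:d.shape[1]]
    P=np.stack([(u-K[0,2])/K[0,0]*d,(v-K[1,2])/K[1,1]*d,d],-1)
    return (P-t)@M
def onplane(c,uv,z):
    K,M,t=cam(c);uv=np.atleast_2d(uv);r=np.c_[(uv-K[[0,1],[2,2]])/K[0,0],np.ones(len(uv))]@M
    o=-M.T@t;return o+r*((z-o[2])/r[:,2])[:,None]
def proj(c,P):
    K,M,t=cam(c);q=(np.atleast_2d(P)@M.T+t)@K.T;return q[:,:2]/q[:,2:]
E
python3 - <<'E'
from rig import *
from h import *
c=calibration("top");p=cv2.imread("pics/top0.png");d=np.load("pics/top0.npy")
W=cloud(c,d)
for uv in [(134,282),(234,185),(234,125),(163,162),(234,208),(150,208),(300,130),(140,140),(345,150),(404,200),(204,131),(268,130)]: print(uv,W[uv[1],uv[0]].round(3))
hsv=cv2.cvtColor(p,cv2.COLOR_BGR2HSV)
# white screen visible
def rect(m,z,name):
    m=cv2.morphologyEx(m.astype(np.uint8)*255,cv2.MORPH_CLOSE,np.ones((5,5)))
    cs,_=cv2.findContours(m,cv2.RETR_EXTERNAL,cv2.CHAIN_APPROX_NONE)
    k=max(cs,key=cv2.contourArea);q=onplane(c,k[:,0,:].astype(float),z)[:,:2]
    r=cv2.minAreaRect((q*1000).astype(np.float32));print(name,r,cv2.boxPoints(r).round(0).tolist())
    return r
H,S,V=hsv[...,0],hsv[...,1],hsv[...,2]
v,u=np.mgrid[:384,:512]
wood=(S>90)&(H<20)&(v>110)&(v<222)&(u>90)&(u<415)
rect(wood,.12,"shelf")
rect((W[...,2]>.122)&(W[...,2]<.15)&(S<70)&(u>130)&(u<196)&(v>118)&(v<205),.14,"tray")
rect((W[...,2]>.122)&(W[...,2]<.16)&(S<60)&(u>208)&(u<260)&(v>150)&(v<205),.13,"screen")
rect((W[...,2]>.165)&(S<60)&(u>205)&(u<262)&(v>95)&(v<190),.18,"clamparm")
i=cv2.resize(p[90:215,120:300],None,fx=4.4,fy=4.4,interpolation=cv2.INTER_CUBIC);cv2.imwrite("pics/crop0.png",i)
s=cv2.imread("pics/side0.png");cv2.imwrite("pics/crop1.png",cv2.resize(s[110:220,200:360],None,fx=5,fy=5,interpolation=cv2.INTER_CUBIC))
E
```

```text
(134, 282) [0.248 0.433 0.006]
(234, 185) [0.547 0.088 0.124]
(234, 125) [0.715 0.08  0.193]
(163, 162) [0.624 0.305 0.125]
(234, 208) [0.478 0.089 0.121]
(150, 208) [0.484 0.347 0.118]
(300, 130) [ 0.713 -0.118  0.118]
(140, 140) [0.697 0.378 0.12 ]
(345, 150) [ 0.629 -0.235  0.202]
(404, 200) [ 0.479 -0.367  0.269]
(204, 131) [0.71  0.173 0.155]
(268, 130) [ 0.714 -0.02   0.125]
shelf ((602.6629638671875, 32.55657958984375), (935.7648315429688, 296.9869079589844), 87.59496307373047) [[435.0, -429.0], [731.0, -441.0], [771.0, 494.0], [474.0, 506.0]]
tray ((624.4203491210938, 299.00091552734375), (234.59034729003906, 162.69223022460938), 1.493999719619751) [[505.0, 377.0], [509.0, 215.0], [744.0, 221.0], [740.0, 383.0]]
screen ((580.8638916015625, 89.79199981689453), (109.41281127929688, 140.98338317871094), 88.52888488769531) [[509.0, 37.0], [650.0, 33.0], [653.0, 143.0], [512.0, 146.0]]
clamparm ((672.7903442382812, 83.95624542236328), (109.53007507324219, 181.17282104492188), 82.7670669555664) [[576.0, 41.0], [756.0, 18.0], [770.0, 127.0], [590.0, 150.0]]
```

View pics/crop0.png

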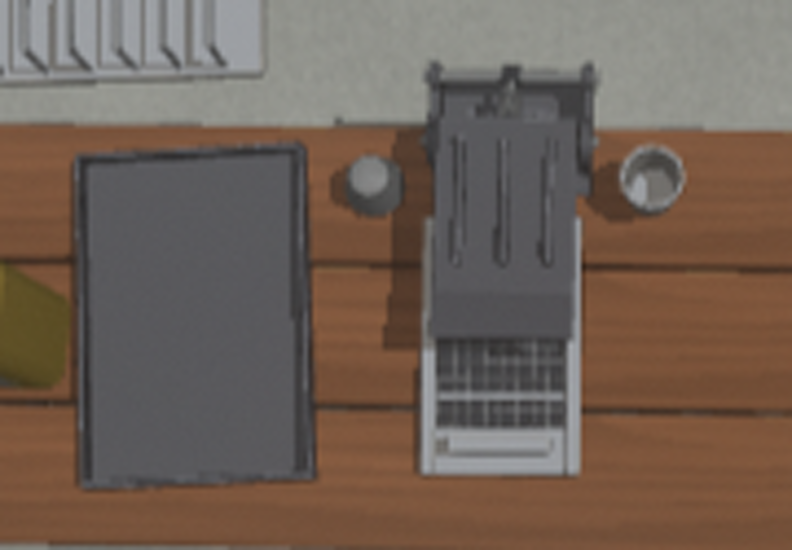

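View pics/crop1.png

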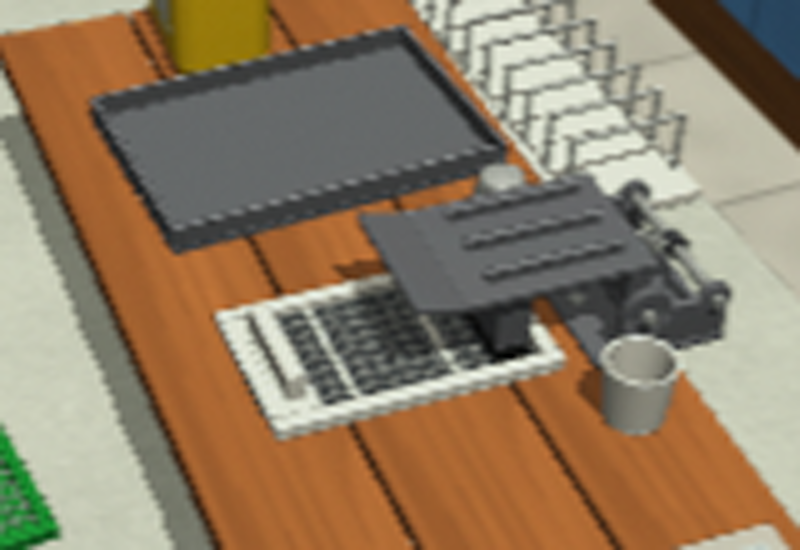

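```bash
python3 - <<'E'
from rig import *
from h import *
c=calibration("top");p=cv2.imread("pics/top0.png");d=np.load("pics/top0.npy")
W=cloud(c,d)
m=((W[...,2]>.172)&(W[...,2]<.24))
v,u=np.mgrid[:384,:512]; m&=(u>205)&(u<262)&(v>120)&(v<185)
pts=W[m]
for y in np.arange(.02,.15,.01):
    q=pts[abs(pts[:,1]-y)<.004]
    if len(q): print(y.round(3),q[:,0].min().round(4),q[q[:,0].argmin()].round(3))
print("width by x")
for x in np.arange(.59,.76,.02):
    q=pts[abs(pts[:,0]-x)<.006]; print(x.round(3),q[:,1].min().round(4),q[:,1].max().round(4),np.median(q[:,2]).round(4))
print(onplane(c,[(217.3,166.1),(250.5,167.3),(216.5,105),(254.5,106)],.188))
# grip rib
g=(W[...,2]>.138)&(W[...,2]<.16)&(v>180)&(v<205)&(u>208)&(u<260)
print("rib",g.sum(),W[g].min(0) if g.any() else 0,W[g].max(0) if g.any() else 0,W[g].mean(0))
cs=calibration("side");ds=np.load("pics/side0.npy");Ws=cloud(cs,ds)
# crop1 pixels/5+(200,110)
for q in [(367,215),(430,303),(250,315),(298,390),(220,315),(283,432),(560,360)]:
    uv=np.array(q)/5+[200,110];print(q,uv,Ws[int(uv[1]),int(uv[0])].round(3))
g=(Ws[...,2]>.136)&(Ws[...,2]<.155)&(Ws[...,0]<.56)&(Ws[...,0]>.48)&(Ws[...,1]>.03)&(Ws[...,1]<.15)
print("rib side",g.sum(),Ws[g].min(0),Ws[g].max(0),Ws[g].mean(0))
E
```

```text
0.03 0.6893 [0.689 0.034 0.182]
0.04 0.5903 [0.59  0.039 0.192]
0.05 0.5904 [0.59  0.047 0.192]
0.06 0.5907 [0.591 0.059 0.193]
0.07 0.5912 [0.591 0.068 0.191]
0.08 0.5915 [0.592 0.076 0.191]
0.09 0.5915 [0.592 0.088 0.193]
0.1 0.5927 [0.593 0.097 0.187]
0.11 0.593 [0.593 0.108 0.187]
0.12 0.5955 [0.596 0.119 0.191]
0.13 0.5961 [0.596 0.128 0.19 ]
width by x
0.59 0.0387 0.1222 0.1899
0.61 0.0384 0.1286 0.1873
0.63 0.0352 0.1285 0.1848
0.65 0.0347 0.1282 0.1847
0.67 0.0343 0.1247 0.1851
0.69 0.0338 0.1251 0.1856
0.71 0.0333 0.1244 0.1854
0.73 0.0246 0.1238 0.1856Traceback (most recent call last):
  File "<stdin>", line 13, in <module>
    return umr_minimum(a, axis, None, out, keepdims, initial, where)
ValueError: zero-size array to reduction operation minimum which has no identity
```

```bash
python3 - <<'E'
from rig import *
from h import *
c=calibration("top");d=np.load("pics/top0.npy")
W=cloud(c,d);v,u=np.mgrid[:384,:512]
g=(W[...,2]>.138)&(W[...,2]<.16)&(v>180)&(v<205)&(u>208)&(u<260)
print("rib",g.sum(),W[g].min(0),W[g].max(0),W[g].mean(0))
cs=calibration("side");ds=np.load("pics/side0.npy");Ws=cloud(cs,ds)
for q in [(367,215),(430,303),(250,315),(298,390),(220,315),(283,432)]:
    uv=np.array(q)/5+[200,110];print(q,uv,Ws[int(uv[1]),int(uv[0])].round(3),onplane(cs,uv,.188).round(3),onplane(cs,uv,.148).round(3),onplane(cs,uv,.13).round(3))
g=(Ws[...,2]>.138)&(Ws[...,2]<.155)&(Ws[...,0]<.56)&(Ws[...,0]>.48)&(Ws[...,1]>.03)&(Ws[...,1]<.15)
print("rib side",g.sum(),Ws[g].min(0),Ws[g].max(0),Ws[g].mean(0))
# tray floor
g=(W[...,0]>.54)&(W[...,0]<.7)&(W[...,1]>.24)&(W[...,1]<.35);print("tray floor z",np.median(W[g][:,2]))
o=get_obs();print(o['clock'])
M=R.from_euler('xyz',o['orientation']);print(M.as_matrix().round(3))
K,Mc,t=cam(calibration("wrist"));print("cam pos",(-Mc.T@t).round(3),"fwd",Mc[2].round(3))
E
```

```text
rib 99 [0.52080572 0.05670555 0.1381905 ] [0.53363578 0.1256757  0.15121386] [0.52798027 0.09005357 0.14699751]
(367, 215) [273.4 153. ] [0.599 0.125 0.191] [[0.602 0.128 0.188]] [[0.624 0.176 0.148]] [[0.634 0.198 0.13 ]]
(430, 303) [286.  170.6] [0.603 0.042 0.19 ] [[0.603 0.041 0.188]] [[0.625 0.084 0.148]] [[0.634 0.104 0.13 ]]
(250, 315) [250. 173.] [0.523 0.115 0.146] [[0.506 0.069 0.188]] [[0.523 0.113 0.148]] [[0.53  0.133 0.13 ]]
(298, 390) [259.6 188. ] [0.528 0.055 0.136] [[0.508 0.002 0.188]] [[0.524 0.043 0.148]] [[0.532 0.061 0.13 ]]
(220, 315) [244. 173.] [0.514 0.141 0.129] [[0.491 0.075 0.188]] [[0.506 0.12  0.148]] [[0.513 0.14  0.13 ]]
(283, 432) [256.6 196.4] [0.511 0.036 0.127] [[ 0.489 -0.025  0.188]] [[0.504 0.014 0.148]] [[0.511 0.032 0.13 ]]
rib side 91 [0.52075451 0.0551295  0.1380304 ] [0.53418006 0.12727137 0.1519609 ] [0.5263015  0.08764591 0.14592281]
tray floor z 0.12340154162276264
0.15
[[ 0.922 -0.001  0.386]
 [-0.386 -0.001  0.922]
 [-0.    -1.    -0.001]]
cam pos [0.191 0.624 0.374] fwd [ 0.237 -0.1   -0.966]
```

Request:
arm_command(
  offset=[
    [0,-0.03,0],
    [0,-0.03,0],
    [0,-0.02,0],
    [0,0,0],
  ],
  rotation=[
    [0,-0.12,0],
    [0,-0.12,0],
    [0,-0.12,0],
    [0,0,0],
  ],
  hand=[1,1,1,1],
)

```text
clock: 0.48
ee_pos: [0.2523, 0.6013, 0.3174]
orientation: [-1.563, -0.005, -0.033]
force: [0.3, 0.2, 0.8]
finger_gap: 0.0389
```

Request:
arm_command(
  offset=[
    [0.012,0,-0.037],
    [0.012,0,-0.037],
    [0.012,0,-0.037],
    [0.012,0,-0.037],
    [0.012,0,-0.037],
    [0.012,0,-0.037],
    [0.012,0,-0.037],
    [0.012,0,-0.037],
    [0.012,0,-0.037],
    [0.012,0,-0.037],
  ],
  rotation=[
    [0,0,0],
    [0,0,0],
    [0,0,0],
    [0,0,0],
    [0,0,0],
    [0,0,0],
    [0,0,0],
    [0,0,0],
    [0,0,0],
    [0,0,0],
  ],
  hand=[1,1,1,1,1,1,1,1,1,1],
)

```text
clock: 1.32
ee_pos: [0.3571, 0.2236, 0.3103]
orientation: [-1.571, 0.001, -0.037]
force: [1.4, -0.2, 0.2]
finger_gap: 0.0002
```

Request:
arm_command(
  offset=[
    [0.012,0,-0.037],
    [0.012,0,-0.037],
    [0.012,0,-0.037],
    [0.005,0,-0.02],
    [0,0,0],
  ],
  rotation=[
    [0,0,0],
    [0,0,0],
    [0,0,0],
    [0,0,0],
    [0,0,0],
  ],
  hand=[1,1,1,1,1],
)

```text
clock: 1.73
ee_pos: [0.394, 0.0898, 0.3103]
orientation: [-1.572, 0.001, -0.044]
force: [-0.2, 0.7, 0.2]
finger_gap: 0.0
```

Request:
arm_command(
  offset=[
    [0,0,0],
    [0,0,0],
    [0,0,0],
    [0,0,0],
    [0,0,0],
    [0,0,0],
    [0,0,0],
    [0,0,0],
    [0,0,0],
  ],
  rotation=[
    [0,0,-0.12],
    [0,0,-0.12],
    [0,0,-0.12],
    [0,0,-0.12],
    [0,0,-0.12],
    [0,0,-0.12],
    [0,0,-0.12],
    [0,0,-0.12],
    [0,0,0],
  ],
  hand=[1,1,1,1,1,1,1,1,1],
)

```text
clock: 2.48
ee_pos: [0.4193, 0.1078, 0.3101]
orientation: [-1.578, -0.953, -0.035]
force: [1.1, 0.7, -1.0]
finger_gap: 0.0001
```

```bash
python3 - <<'E'
from rig import *
from h import *
o=get_obs();print(o['joints'].round(2),o['ee_pos'],o['orientation'])
M=R.from_euler('xyz',o['orientation']).as_matrix();print(M.round(3))
p,d=get_image("wrist");cv2.imwrite("pics/w1.png",p[...,::-1]);np.save("pics/w1.npy",d)
W=cloud(calibration("wrist"),d)
m=(W[...,2]>.165)&(W[...,2]<.2)&(W[...,0]>.56)&(W[...,0]<.75)&(W[...,1]>0.0)&(W[...,1]<.16)
for x in np.arange(.585,.64,.006):
    q=W[m&(abs(W[...,0]-x)<.003)]
    if len(q):print(x,len(q),q[:,1].min(),q[:,1].max(),q[:,2].min(),q[:,2].max())
E
```

```text
[ 0.02 -1.02  2.54 -0.09  0.67 -1.47] [0.41931604 0.10782227 0.31008753] [-1.57842609 -0.95289245 -0.03515063]
[[ 0.579  0.814  0.041]
 [-0.02  -0.036  0.999]
 [ 0.815 -0.579 -0.004]]
0.591 250 0.03732234925149656 0.128821507731274 0.18492148561895147 0.19074703383205588
0.597 127 0.037948420801016076 0.12892134172374264 0.18482264344231686 0.19020836426359722
0.603 70 0.03803709390017173 0.12785745251137412 0.18710625076578202 0.1888621122898953
0.609 68 0.03809309263113586 0.12809818061983105 0.1857531033693463 0.18755911696300895
0.615 70 0.03620566368693409 0.12843381398551376 0.1841897456666344 0.1861914419684224
0.621 78 0.036080542479030926 0.12727029491813743 0.18250307737150342 0.18460876935173542
0.627 128 0.03560412332056752 0.12741535505651097 0.1827963856003524 0.18404338343196627
0.633 102 0.03584356045098342 0.1277093473480099 0.18230390534948585 0.1842424964099656
0.639 132 0.03468971917023153 0.12778615047265532 0.18215423611547182 0.1900071734505623
```

View pics/w1.png

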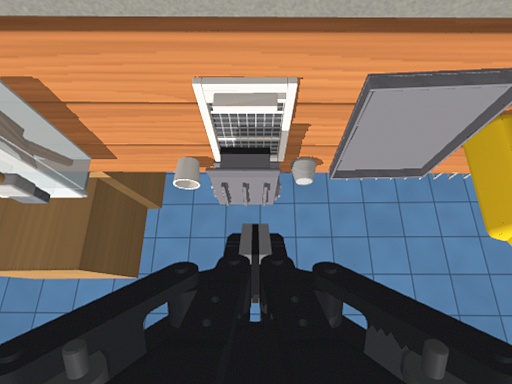

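```bash
cat >> h.py <<'E'
def rel(o,P,Rt=None):
    M=R.from_euler('xyz',o['orientation'])
    d=M.inv().apply(np.array(P)-o['ee_pos']);print("tool shift",d.round(4),"norm",np.linalg.norm(d).round(4))
    if Rt is not None: print("rotvec",(M.inv()*Rt).as_rotvec().round(4))
def tilt(a,yaw=-.04): # a = angle below horizontal, rad
    return R.from_euler('xyz',[-np.pi/2,0,yaw])*R.from_rotvec([0,0,-(np.pi/2-a)])
E
python3 - <<'E'
from rig import *
from h import *
T=tilt(np.deg2rad(40));y=T.apply([0,1,0]);print(y)
tip=np.array([.614,.083,.146]);o=get_obs()
rel(o,tip-.1*y,T)
E
```

```text
[ 0.76543169 -0.03063361 -0.64278761]
tool shift [-0.0103  0.1547 -0.0158] norm 0.1559
rotvec [0.0045 0.003  0.0745]
```

Request:
arm_command(
  offset=[
    [-0.002,0.031,-0.003],
    [-0.002,0.031,-0.003],
    [-0.002,0.031,-0.003],
    [-0.002,0.031,-0.003],
    [-0.002,0.031,-0.003],
    [0,0,0],
    [0,0,0],
    [0,0,0],
  ],
  rotation=[
    [0,0,0],
    [0,0,0],
    [0,0,0],
    [0,0,0],
    [0,0,0],
    [0,0,0.074],
    [0,0,0],
    [0,0,0],
  ],
  hand=[1,1,1,1,1,1,1,1],
)

```text
clock: 3.2
ee_pos: [0.5367, 0.0841, 0.2173]
orientation: [-1.578, -0.869, -0.038]
force: [-0.7, -0.1, 0.7]
finger_gap: -0.0003
```

```bash
python3 - <<'E'
from rig import *
from h import *
T=tilt(np.deg2rad(40));y=T.apply([0,1,0])
tip=np.array([.614,.083,.146]);o=get_obs();print(o['joints'].round(2),o['ee_pos'])
rel(o,tip,T)
p,d=get_image("side");cv2.imwrite("pics/s2.png",cv2.resize(p[80:260,150:390],None,fx=3.3,fy=3.3)[...,::-1])
E
```

```text
[-0.06 -0.4   2.36  0.02  0.31 -1.6 ] [0.53669723 0.08412793 0.21730738]
tool shift [-0.0045  0.105   0.0026] norm 0.1052
rotvec [ 0.0063  0.0011 -0.0039]
```

View pics/s2.png

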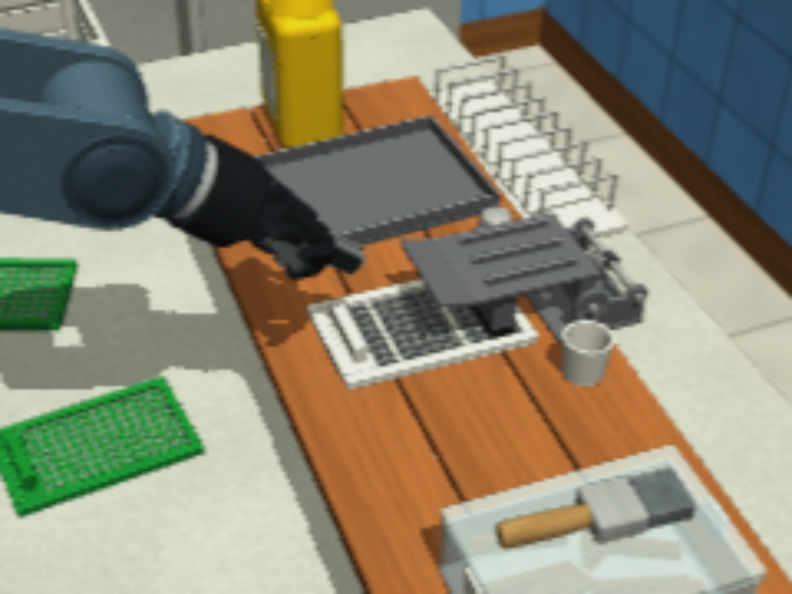

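```bash
cat > kin.py <<'E'
from h import *
from scipy.optimize import least_squares
data=[((.2458,1.559,1.3387),(np.hypot(.2509,.5990),.2302)),((-1.02,2.54,.67),(np.hypot(.4193,.1078),.3101)),((-.40,2.36,.31),(np.hypot(.5367,.0841),.2173))]
def fk(q,j):
    H,L1,L2,Lt,e=q;a,s,t=j[0],j[0]+j[1],sum(j)
    return np.array([L1*np.sin(a)+L2*np.sin(s)+e*np.cos(s)+Lt*np.sin(t),H+L1*np.cos(a)+L2*np.cos(s)-e*np.sin(s)+Lt*np.cos(t)])
def fit(extra=[]):
    f=lambda q:np.concatenate([fk(q,j)-np.array(p) for j,p in data+extra]+[[.02*q[4]]])
    return least_squares(f,[.3,.4,.4,.25,0])
def ik(q,r,z,t):
    return least_squares(lambda j:np.r_[fk(q,j)-[r,z],sum(j)-t],[-.2,2.2,.5],xtol=1e-12).x
E
python3 - <<'E'
from kin import *
from rig import *
s=fit();print(s.x,s.fun)
for a in (40,45,50,55):
  for P in [(.614,.146),(.6,.146),(.614,.16),(.65,.2),(.69,.26)]:
    j=ik(s.x,P[0]+.005,P[1],np.pi/2+np.deg2rad(a));print(a,P,j.round(2))
E
```

```text
[0.27664253 0.41942397 0.57928087 0.25552651 0.06627144] [ 2.74272511e-04 -1.05158230e-03 -3.45976158e-04  9.77254235e-04
 -2.01593782e-04  7.43281857e-05  1.32542877e-03]
40 (0.614, 0.146) [-0.03  2.21  0.09]
40 (0.6, 0.146) [-0.07  2.25  0.09]
40 (0.614, 0.16) [-0.06  2.21  0.12]
40 (0.65, 0.2) [-0.05  2.11  0.21]
40 (0.69, 0.26) [-0.04  1.98  0.33]
45 (0.614, 0.146) [-0.03  2.17  0.21]
45 (0.6, 0.146) [-0.07  2.21  0.22]
45 (0.614, 0.16) [-0.06  2.17  0.25]
45 (0.65, 0.2) [-0.04  2.07  0.33]
45 (0.69, 0.26) [-0.02  1.93  0.45]
50 (0.614, 0.146) [-0.02  2.13  0.33]
50 (0.6, 0.146) [-0.05  2.16  0.33]
50 (0.614, 0.16) [-0.05  2.12  0.36]
50 (0.65, 0.2) [-0.02  2.02  0.45]
50 (0.69, 0.26) [-0.    1.88  0.56]
55 (0.614, 0.146) [-0.    2.08  0.45]
55 (0.6, 0.146) [-0.04  2.12  0.45]
55 (0.614, 0.16) [-0.03  2.08  0.48]
55 (0.65, 0.2) [0.   1.97 0.56]
55 (0.69, 0.26) [0.03 1.83 0.67]
```

Request:
arm_command(
  offset=[
    [0,0,0],
    [0,0,0],
    [0,0,0],
  ],
  rotation=[
    [0,0,0.085],
    [0,0,0.085],
    [0,0,0],
  ],
  hand=[1,1,1],
)

```text
clock: 3.5
ee_pos: [0.5382, 0.0844, 0.2211]
orientation: [-1.578, -0.705, -0.039]
force: [1.0, 0.0, 1.7]
finger_gap: -0.0001
```

```bash
python3 - <<'E'
from rig import *
from h import *
T=tilt(np.deg2rad(50));y=T.apply([0,1,0])
tip=np.array([.608,.083,.143]);o=get_obs();print(o['joints'].round(2),o['ee_pos'])
rel(o,tip-.06*y,T);rel(o,tip,T)
E
```

```text
[-0.05 -0.35  2.27  0.01  0.53 -1.59] [0.53817872 0.08443056 0.22113964]
tool shift [0.003  0.0448 0.0016] norm 0.0449
rotvec [0.0061 0.0009 0.0065]
tool shift [0.0026 0.1047 0.002 ] norm 0.1048
rotvec [0.0061 0.0009 0.0065]
```

Aligned; I slide in along the tool axis.

Request:
arm_command(
  offset=[
    [0.003,0.02,0.002],
    [0,0.02,0],
    [0,0.018,0],
    [0,0.016,0],
    [0,0.016,0],
    [0,0.015,0],
    [0,0,0],
  ],
  rotation=[
    [0,0,0],
    [0,0,0],
    [0,0,0],
    [0,0,0],
    [0,0,0],
    [0,0,0],
    [0,0,0],
  ],
  hand=[1,1,1,1,1,1,1],
)

```text
clock: 4.08
ee_pos: [0.6049, 0.083, 0.1364]
orientation: [-1.578, -0.697, -0.039]
force: [-0.3, -0.4, -0.7]
finger_gap: -0.0001
```

```bash
python3 - <<'E'
from rig import *
from h import *
T=tilt(np.deg2rad(50));o=get_obs();print(o['joints'].round(2),o['ee_pos'],o['force'].round(1))
for P in [(.608,.083,.143),(.608,.083,.19),(.627,.082,.245)]: rel(o,P,T)
p,d=get_image("side");cv2.imwrite("pics/s3.png",cv2.resize(p[80:220,210:370],None,fx=4.9,fy=4.2)[...,::-1])
E
```

```text
[-0.05 -0.02  2.16 -0.    0.31 -1.58] [0.60494975 0.08302909 0.13636886] [-0.3 -0.4 -0.7]
tool shift [ 0.0066 -0.0031  0.0001] norm 0.0073
rotvec [ 0.0062  0.0007 -0.0012]
tool shift [ 0.0368 -0.0392 -0.0002] norm 0.0537
rotvec [ 0.0062  0.0007 -0.0012]
tool shift [ 0.0867 -0.0691 -0.0006] norm 0.1109
rotvec [ 0.0062  0.0007 -0.0012]
```

View pics/s3.png

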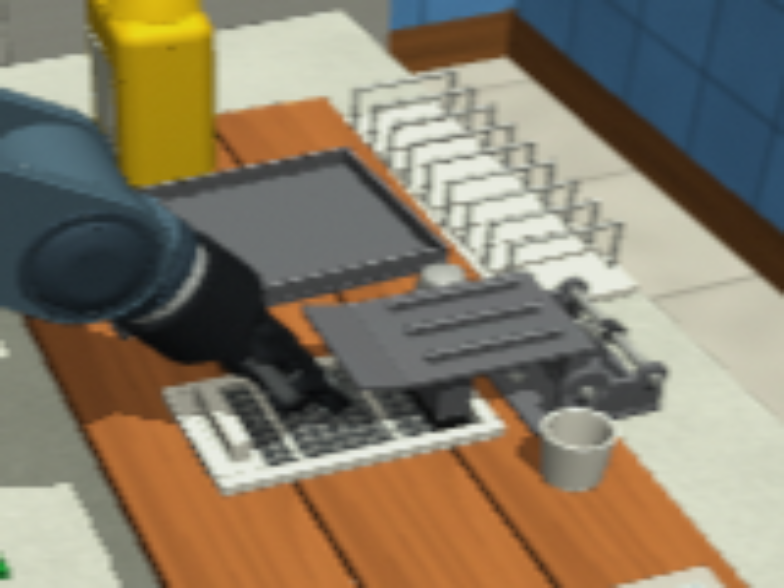

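Request:
arm_command(
  offset=[
    [0.005,0.001,0],
    [0.005,-0.005,0],
    [0.005,-0.005,0],
    [0.005,-0.005,0],
    [0.005,-0.006,0],
    [0.005,-0.006,0],
    [0.005,-0.006,0],
    [0.005,-0.006,0],
  ],
  rotation=[
    [0,0,0],
    [0,0,0],
    [0,0,0],
    [0,0,0],
    [0,0,0],
    [0,0,0],
    [0,0,0],
    [0,0,0],
  ],
  hand=[1,1,1,1,1,1,1,1],
)

```text
clock: 4.8
ee_pos: [0.612, 0.083, 0.194]
orientation: [-1.578, -0.698, -0.039]
force: [-2.0, -0.2, -8.2]
finger_gap: -0.0004
```

```bash
python3 - <<'E'
from rig import *
from h import *
T=tilt(np.deg2rad(50));o=get_obs();print(o['joints'].round(2),o['ee_pos'],o['force'].round(1))
for P in [(.627,.082,.245)]: rel(o,P,T)
p,d=get_image("side");cv2.imwrite("pics/s4.png",cv2.resize(p[80:220,210:370],None,fx=4.9,fy=4.2)[...,::-1])
E
```

```text
[-0.05 -0.1   2.11 -0.    0.43 -1.58] [0.61200389 0.08302888 0.19398076] [-2.  -0.2 -8.2]
tool shift [ 0.0443 -0.0294 -0.0007] norm 0.0532
rotvec [ 0.0063  0.0009 -0.0001]
```

View pics/s4.png

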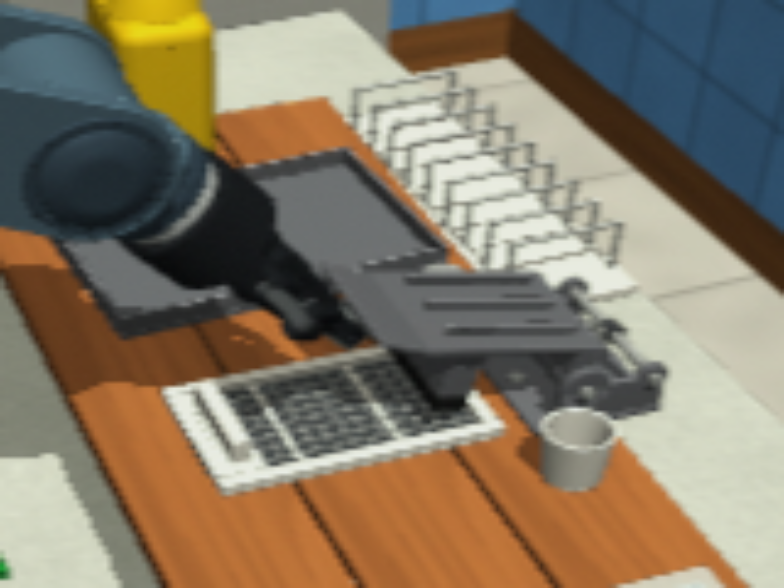

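The arm is lifting, with about 8 N at the lip, and the screen is staying put. I go on along the arc.

Request:
arm_command(
  offset=[
    [0.0055,-0.0037,0],
    [0.0055,-0.0037,0],
    [0.0055,-0.0037,0],
    [0.0055,-0.0037,0],
    [0.0055,-0.0037,0],
    [0.0055,-0.0037,0],
    [0.0055,-0.0037,0],
    [0.0055,-0.0037,0],
  ],
  rotation=[
    [0,0,0],
    [0,0,0],
    [0,0,0],
    [0,0,0],
    [0,0,0],
    [0,0,0],
    [0,0,0],
    [0,0,0],
  ],
  hand=[1,1,1,1,1,1,1,1],
)

```text
clock: 5.52
ee_pos: [0.6274, 0.0826, 0.2454]
orientation: [-1.578, -0.699, -0.039]
force: [-1.3, -0.4, -7.0]
finger_gap: 0.0001
```

```bash
python3 - <<'E'
from rig import *
from h import *
T=tilt(np.deg2rad(50));o=get_obs();print(o['joints'].round(2),o['ee_pos'],o['force'].round(1))
for P in [(.66,.081,.265),(.7,.08,.265)]: rel(o,P,T)
p,d=get_image("side");cv2.imwrite("pics/s5.png",cv2.resize(p[80:220,210:370],None,fx=4.9,fy=4.2)[...,::-1])
E
```

```text
[-0.05 -0.13  2.04 -0.    0.54 -1.57] [0.62740658 0.08259549 0.24535502] [-1.3 -0.4 -7. ]
tool shift [ 0.0376  0.006  -0.0003] norm 0.0381
rotvec [0.0063 0.0008 0.0012]
tool shift [0.0682 0.0317 0.0005] norm 0.0752
rotvec [0.0063 0.0008 0.0012]
```

View pics/s5.png

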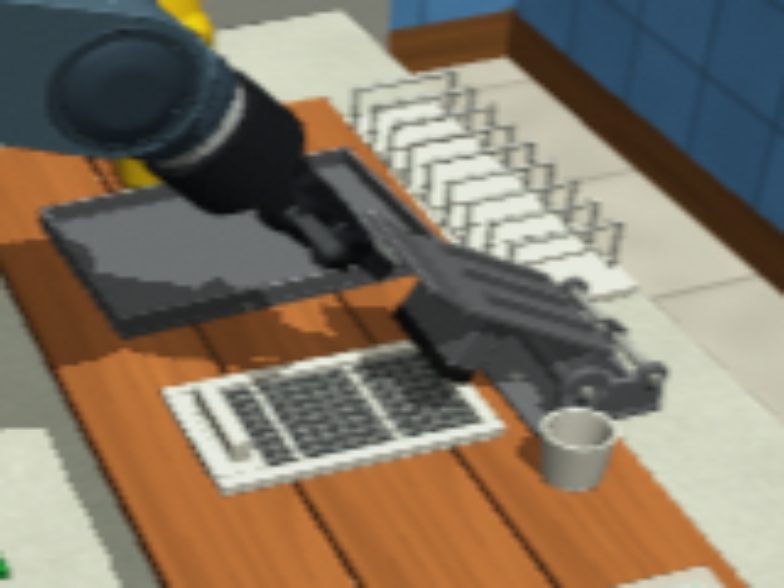

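Request:
arm_command(
  offset=[
    [0.0075,0.001,0],
    [0.0075,0.001,0],
    [0.0075,0.001,0],
    [0.0075,0.001,0],
    [0.0075,0.002,0],
    [0.006,0.005,0],
    [0.006,0.005,0],
    [0.006,0.005,0],
    [0.006,0.005,0],
    [0.006,0.005,0],
  ],
  rotation=[
    [0,0,0],
    [0,0,0],
    [0,0,0],
    [0,0,0],
    [0,0,0],
    [0,0,0],
    [0,0,0],
    [0,0,0],
    [0,0,0],
    [0,0,0],
  ],
  hand=[1,1,1,1,1,1,1,1,1,1],
)

```text
clock: 6.4
ee_pos: [0.6998, 0.0794, 0.2644]
orientation: [-1.578, -0.7, -0.039]
force: [0.2, -1.0, 0.1]
finger_gap: 0.0001
```

```bash
python3 - <<'E'
from rig import *
from h import *
T=tilt(np.deg2rad(50));o=get_obs();print(o['joints'].round(2),o['ee_pos'],o['force'].round(1))
for P in [(.7,.08,.265)]: rel(o,P,T)
p,d=get_image("side");cv2.imwrite("pics/s6.png",cv2.resize(p[80:220,210:370],None,fx=4.9,fy=4.2)[...,::-1])
E
```

```text
[-0.05  0.02  1.85 -0.    0.56 -1.57] [0.69982412 0.07942479 0.26437219] [ 0.2 -1.   0.1]
tool shift [ 0.0005 -0.0004  0.0006] norm 0.0009
rotvec [0.0065 0.0007 0.0018]
```

View pics/s6.png

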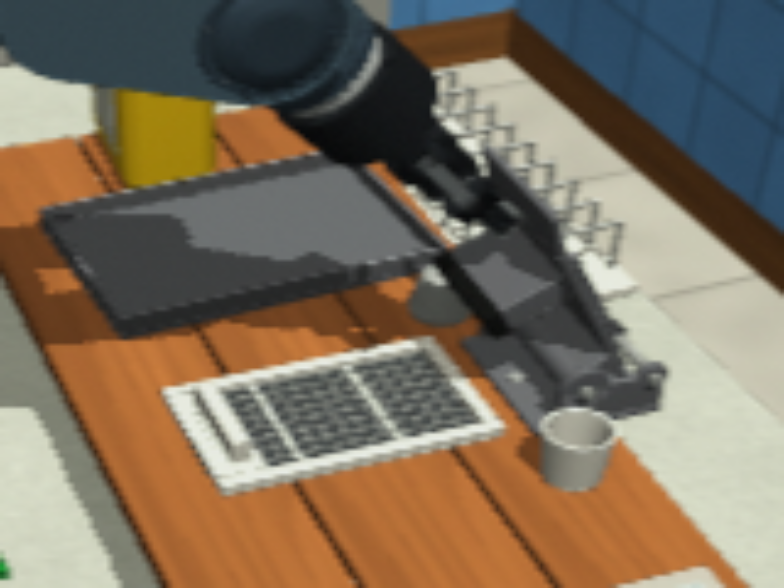

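Request:
arm_command(
  offset=[
    [0,-0.025,0],
    [0,-0.03,0],
    [0,-0.03,0],
    [0,-0.03,0],
    [0,0,0],
    [0,0,0],
    [0,0,0],
    [0,0,0],
    [0,0,0],
    [0,0,0],
  ],
  rotation=[
    [0,0,0],
    [0,0,0],
    [0,0,0],
    [0,0,0],
    [0,0,0.117],
    [0,0,0.117],
    [0,0,0.117],
    [0,0,0.117],
    [0,0,0.117],
    [0,0,0.117],
  ],
  hand=[1,1,1,1,-1,-1,-1,-1,-1,-1],
)

```text
clock: 7.28
ee_pos: [0.6254, 0.0833, 0.3534]
orientation: [-1.576, 0.006, -0.043]
force: [0.8, 0.3, 0.5]
finger_gap: 0.0724
```

```bash
cat > meas.py <<'E'
from rig import *
from h import *
def meas(tag):
    c=calibration("top");p,d=get_image("top");W=cloud(c,d);v,u=np.mgrid[:384,:512]
    hsv=cv2.cvtColor(p,cv2.COLOR_RGB2HSV);S=hsv[...,1]
    cv2.imwrite(f"pics/t{tag}.png",cv2.resize(p[80:230,110:310],None,fx=4,fy=4)[...,::-1])
    return c,p,W,u,v,S
E
python3 - <<'E'
from meas import *
o=get_obs();print(o['joints'].round(2),o['ee_pos'],o['orientation'],o['force'].round(1))
c,p,W,u,v,S=meas(7)
p,d=get_image("side");cv2.imwrite("pics/s7.png",cv2.resize(p[80:220,210:370],None,fx=4.9,fy=4.2)[...,::-1])
E
```

```text
[-0.04  0.13  1.47 -0.01  1.55 -1.57] [0.62536362 0.08327189 0.35335325] [-1.57614481  0.00617651 -0.04347038] [0.8 0.3 0.5]
```

View pics/s7.png

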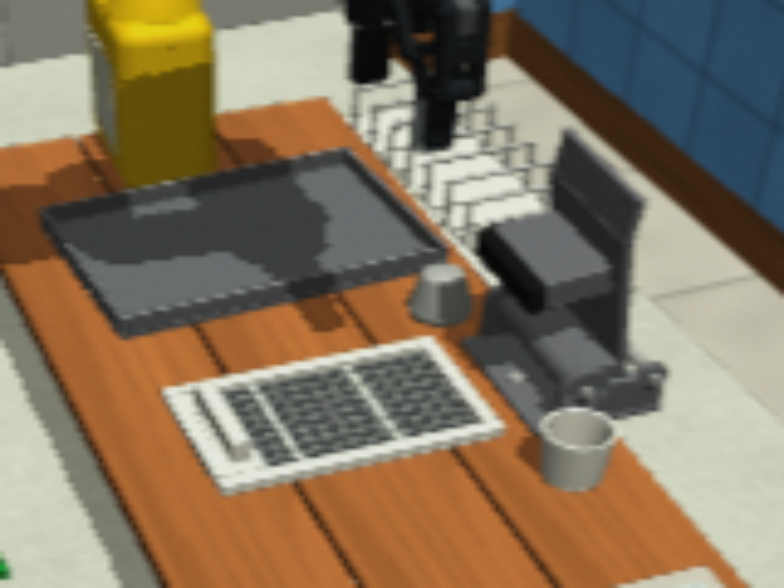

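View pics/t7.png

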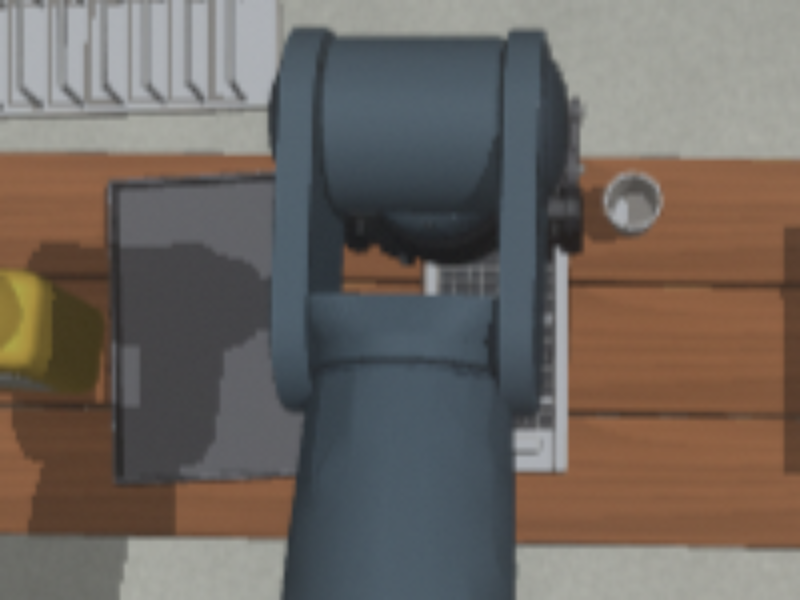

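Request:
arm_command(
  offset=[
    [-0.033,0,0],
    [-0.033,0,0],
    [-0.032,0,0.003],
    [0,0,0],
    [0,0,0],
    [0,0,0],
    [0,0,0],
    [0,0,0],
    [0,0,0],
    [0,0,0],
  ],
  rotation=[
    [0,0,0],
    [0,0,0],
    [0,0,0],
    [0,0.12,0],
    [0,0.12,0],
    [0,0.12,0],
    [0,0.12,0],
    [0,0.12,0],
    [0,0.12,0],
    [0,0.12,0],
  ],
  hand=[-1,-1,-1,-1,-1,-1,-1,-1,-1,-1],
)

```text
clock: 8.22
ee_pos: [0.5265, 0.0907, 0.3524]
orientation: [-1.574, -0.004, -0.889]
force: [-0.1, 0.6, -0.2]
finger_gap: 0.0851
```

Request:
arm_command(
  offset=[
    [0,0.015,0],
    [0,0.015,0],
    [0,0.015,0],
    [0,0.015,0],
    [0,0.015,0],
    [0,0.015,0],
    [0,0,0],
    [0,0,0],
  ],
  rotation=[
    [0,0.12,0],
    [0,0.12,0],
    [0,0.12,0],
    [0,0.12,0],
    [0,0.12,0],
    [0,0.115,0],
    [0,0,0],
    [0,0,0],
  ],
  hand=[-1,-1,-1,-1,-1,-1,-1,-1],
)

```text
clock: 8.88
ee_pos: [0.5259, 0.0902, 0.2619]
orientation: [-1.574, -0.005, -1.595]
force: [0.1, 0.0, 1.1]
finger_gap: 0.0855
```

```bash
python3 - <<'E'
from meas import *
o=get_obs();print(o['joints'].round(2),o['ee_pos'],o['orientation'],o['force'].round(1))
cw=calibration("wrist");p,d=get_image("wrist");cv2.imwrite("pics/w8.png",p[...,::-1])
W=cloud(cw,d)
g=(W[...,2]>.14)&(W[...,2]<.155)&(abs(W[...,0]-.527)<.03)&(abs(W[...,1]-.09)<.06);print(g.sum(),[np.percentile(W[g],q,axis=0).round(4) for q in (1,50,99)])
cs=calibration("side");p,d=get_image("side");W=cloud(cs,d)
g=(W[...,2]>.138)&(W[...,2]<.155)&(abs(W[...,0]-.527)<.03)&(abs(W[...,1]-.09)<.06);print(g.sum(),[np.percentile(W[g],q,axis=0).round(4) for q in (1,50,99)] if g.any() else 0)
rel(o,(.527,.089,.2),R.from_euler('xyz',[-np.pi/2,0,-1.596]))
E
```

```text
[-0.04 -0.05  1.82 -0.01  1.38 -0.01] [0.52587056 0.09019811 0.26192179] [-1.57380458 -0.00528896 -1.59537594] [0.1 0.  1.1]
977 [array([0.5236, 0.0581, 0.143 ]), array([0.5297, 0.0942, 0.1484]), array([0.5357, 0.1265, 0.1501])]
90 [array([0.5203, 0.0541, 0.1398]), array([0.5263, 0.0865, 0.147 ]), array([0.5332, 0.1235, 0.1505])]
tool shift [0.0008 0.0619 0.0013] norm 0.0619
rotvec [0.003  0.0006 0.0053]
```

View pics/w8.png

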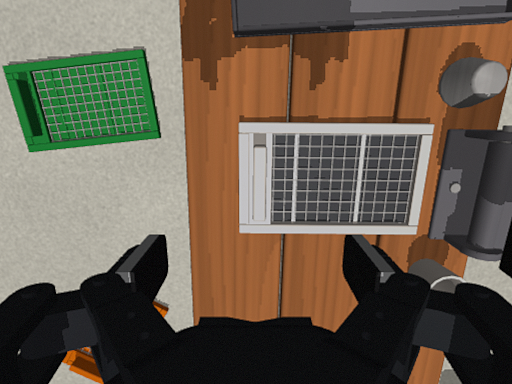

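Request:
arm_command(
  offset=[
    [0,0.025,0.002],
    [0,0.025,0],
    [0,0.025,0],
    [0,0.02,0],
    [0,0.015,0],
    [0,0.01,0],
    [0,0.007,0],
    [0,0,0],
  ],
  rotation=[
    [0,0,0],
    [0,0,0],
    [0,0,0],
    [0,0,0],
    [0,0,0],
    [0,0,0],
    [0,0,0],
    [0,0,0],
  ],
  hand=[-1,-1,-1,-1,-1,-1,-1,-1],
)

```text
clock: 9.65
ee_pos: [0.5281, 0.0894, 0.135]
orientation: [-1.575, -0.005, -1.598]
force: [-0.9, -0.2, -0.4]
finger_gap: 0.0854
```

```bash
python3 - <<'E'
from meas import *
o=get_obs();print(o['ee_pos'],o['orientation'],o['force'].round(1))
p,d=get_image("side");cv2.imwrite("pics/s9.png",cv2.resize(p[80:220,210:370],None,fx=4.9,fy=4.2)[...,::-1])
E
```

```text
[0.52805307 0.08935474 0.13501881] [-1.57458118 -0.00531564 -1.59779337] [-0.9 -0.2 -0.4]
```

View pics/s9.png

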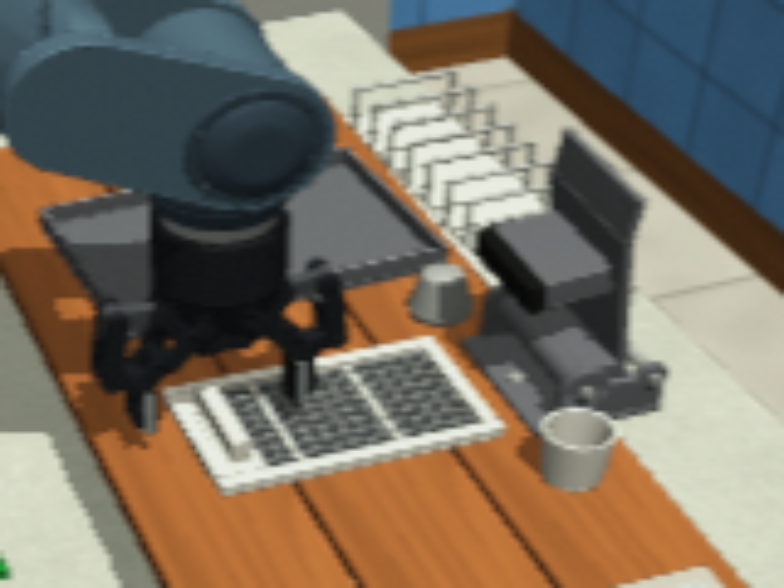

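Request:
arm_command(
  offset=[
    [0,0,0],
    [0,0,0],
    [0,0,0],
    [0,0,0],
    [0,0,0],
    [0,0,0],
    [0,0,0],
    [0,0,0],
    [0,0,0],
    [0,0,0],
  ],
  rotation=[
    [0,0,0],
    [0,0,0],
    [0,0,0],
    [0,0,0],
    [0,0,0],
    [0,0,0],
    [0,0,0],
    [0,0,0],
    [0,0,0],
    [0,0,0],
  ],
  hand=[1,1,1,1,1,1,1,1,1,1],
)

```text
clock: 10.53
ee_pos: [0.5285, 0.0894, 0.136]
orientation: [-1.573, -0.005, -1.598]
force: [-1.1, -0.7, 4.0]
finger_gap: 0.0103
```

Request:
arm_command(
  offset=[
    [0,-0.003,0],
    [0,-0.006,0],
    [0,-0.008,0],
    [0,-0.008,0],
    [0,0,0],
    [0,0,0],
  ],
  rotation=[
    [0,0,0],
    [0,0,0],
    [0,0,0],
    [0,0,0],
    [0,0,0],
    [0,0,0],
  ],
  hand=[1,1,1,1,1,1],
)

```text
clock: 11.03
ee_pos: [0.5288, 0.0895, 0.1614]
orientation: [-1.572, -0.005, -1.598]
force: [-0.5, -1.2, -0.9]
finger_gap: 0.01
```

```bash
python3 - <<'E'
from meas import *
o=get_obs();print(o['ee_pos'],o['orientation'],o['force'].round(1),o['wrist_torque'].round(2),o['finger_gap'])
p,d=get_image("side");cv2.imwrite("pics/s10.png",cv2.resize(p[80:220,210:370],None,fx=4.9,fy=4.2)[...,::-1])
W=cloud(calibration("side"),d);hsv=cv2.cvtColor(p,cv2.COLOR_RGB2HSV)
g=(hsv[...,1]<25)&(hsv[...,2]>120)&(W[...,0]>.57)&(W[...,0]<.72)&(W[...,1]>.02)&(W[...,1]<.16)&(W[...,2]>.115)&(W[...,2]<.19)
q=W[g];print(len(q));A=np.c_[q[:,:2],np.ones(len(q))];print(np.linalg.lstsq(A,q[:,2],rcond=None)[0],np.percentile(q,[2,98],axis=0))
E
```

```text
[0.52876263 0.08950657 0.1613734 ] [-1.57241469 -0.00535931 -1.59835139] [-0.5 -1.2 -0.9] [ 0.03  0.14 -0.05] 0.010030437648310391
471
[-0.04312377 -0.01237534  0.17960233] [[0.57559925 0.03266973 0.12547097]
 [0.70678305 0.14024922 0.15726658]]
```

View pics/s10.png

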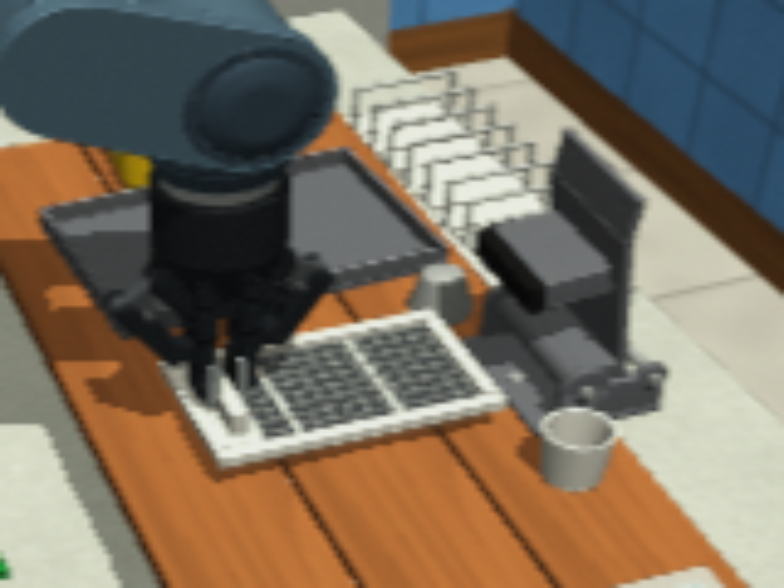

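Request:
arm_command(
  offset=[
    [0,-0.012,-0.006],
    [0,-0.016,-0.006],
    [0,-0.016,-0.006],
    [0,-0.016,-0.006],
    [0,0,0],
  ],
  rotation=[
    [0,0,0],
    [0,0,0],
    [0,0,0],
    [0,0,0],
    [0,0,0],
  ],
  hand=[1,1,1,1,1],
)

```text
clock: 11.5
ee_pos: [0.5055, 0.0906, 0.2235]
orientation: [-1.569, -0.005, -1.598]
force: [1.7, -1.1, -1.6]
finger_gap: 0.0103
```

```bash
python3 - <<'E'
from meas import *
c=calibration("top");p=cv2.imread("pics/top0.png");d=np.load("pics/top0.npy");W=cloud(c,d)
h=cv2.cvtColor(p,cv2.COLOR_BGR2HSV);g=(h[...,0]>20)&(h[...,0]<35)&(h[...,1]>150)&(W[...,2]>.13)&(W[...,0]<.8)&(W[...,0]>.45)&(W[...,1]>.3)
print("detergent",np.percentile(W[g],[1,50,99],axis=0))
# tray re-measure now
c,p,W,u,v,S=meas(11)
m=((W[...,2]>.122)&(W[...,2]<.15)&(S<70)&(u>130)&(u<196)&(v>118)&(v<205)).astype(np.uint8)*255
cs,_=cv2.findContours(m,cv2.RETR_EXTERNAL,cv2.CHAIN_APPROX_NONE);k=max(cs,key=cv2.contourArea)
print(cv2.minAreaRect((onplane(c,k[:,0].astype(float),.14)[:,:2]*1000).astype(np.float32)))
p,d=get_image("side");cv2.imwrite("pics/s11.png",cv2.resize(p[80:220,210:370],None,fx=4.9,fy=4.2)[...,::-1])
E
```

```text
detergent [[0.578418   0.38675124 0.14447236]
 [0.60357224 0.40329885 0.26598753]
 [0.64637031 0.49652785 0.3003949 ]]
((624.6268310546875, 299.4608154296875), (235.33877563476562, 162.04910278320312), 1.2566503286361694)
```

View pics/s11.png

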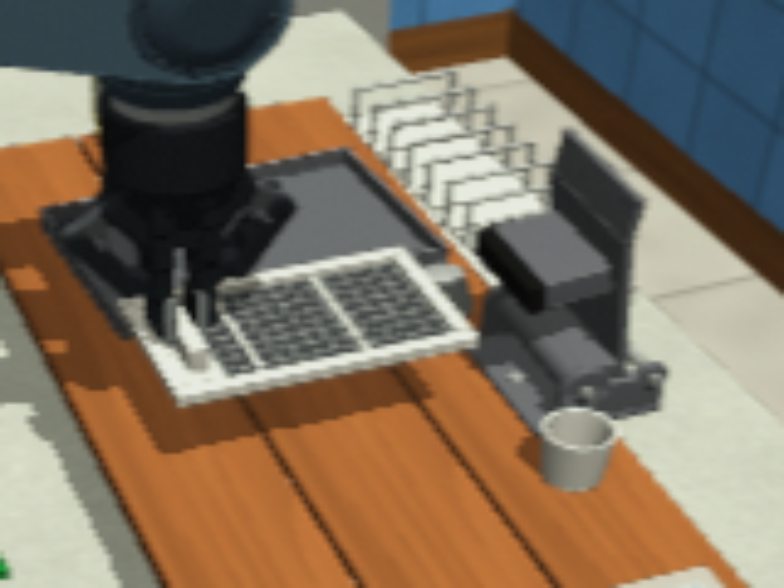

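View pics/t11.png

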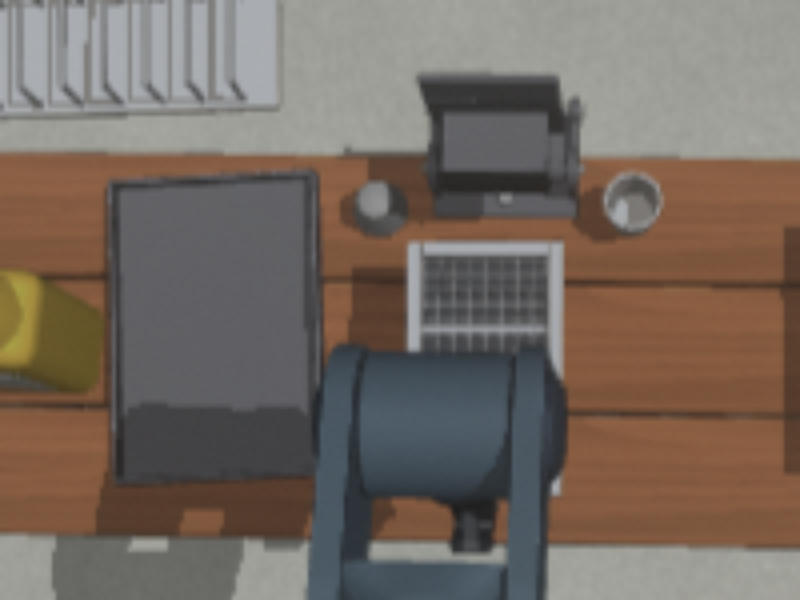

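Request:
arm_command(
  offset=[
    [-0.02,0,0.004],
    [-0.025,0,0.006],
    [-0.03,0,0.006],
    [-0.03,0,0.006],
    [-0.03,0,0.006],
    [-0.03,0,0.006],
    [-0.025,0,0.005],
    [-0.015,0,0.004],
    [0,0,0],
    [0,0,0],
  ],
  rotation=[
    [0,0,0],
    [0,0,0],
    [0,0,0],
    [0,0,0],
    [0,0,0],
    [0,0,0],
    [0,0,0],
    [0,0,0],
    [0,-0.045,0],
    [0,0,0],
  ],
  hand=[1,1,1,1,1,1,1,1,1,1],
)

```text
clock: 12.43
ee_pos: [0.5525, 0.2949, 0.2167]
orientation: [-1.578, -0.006, -1.551]
force: [-0.7, 0.1, -1.3]
finger_gap: 0.01
```

```bash
python3 - <<'E'
from meas import *
o=get_obs();print(o['ee_pos'],o['orientation'],o['force'].round(1),o['wrist_torque'].round(2),o['finger_gap'])
c,p,W,u,v,S=meas(12)
g=(S<25)&(p[...,0]>140)&(W[...,2]>.17)&(W[...,2]<.23)&(W[...,0]>.5)&(W[...,0]<.76)&(W[...,1]>.22)&(W[...,1]<.37)
q=W[g];print(len(q),np.percentile(q,[2,50,98],axis=0).round(4))
r=q[q[:,0]>q[:,0].max()-.008];print("far rim z",r[:,2].mean())
p,d=get_image("side");cv2.imwrite("pics/s12.png",cv2.resize(p[60:200,190:350],None,fx=4.9,fy=4.2)[...,::-1])
E
```

```text
[0.55246821 0.29488872 0.21665095] [-1.57787227 -0.00626725 -1.55118216] [-0.7  0.1 -1.3] [-0.06  0.12 -0.04] 0.010031465348363883
429 [[0.5344 0.2428 0.2036]
 [0.6279 0.2575 0.2091]
 [0.7098 0.3497 0.2283]]
far rim z 0.20822332753149836
```

View pics/s12.png

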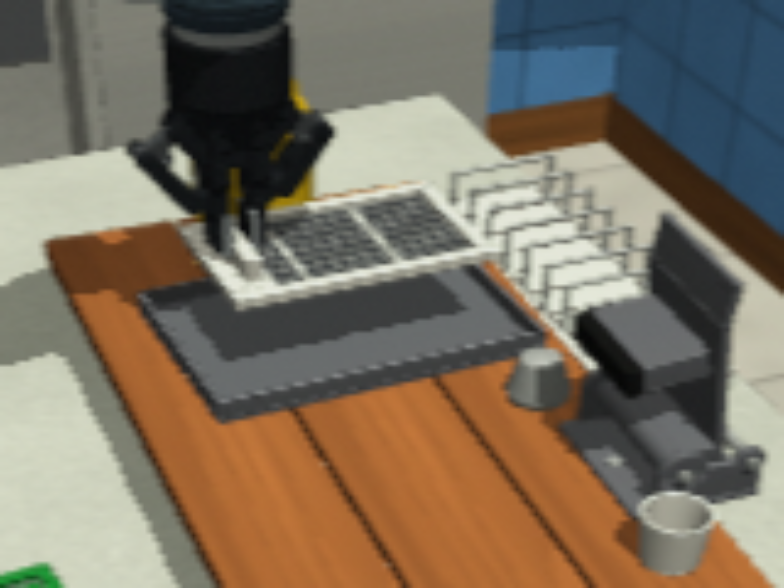

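View pics/t12.png

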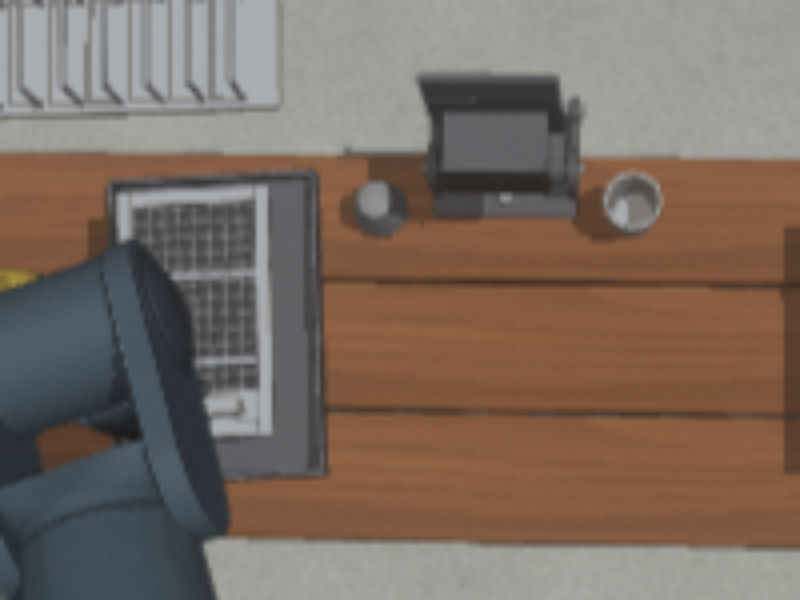

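Request:
arm_command(
  offset=[
    [0,0.015,0],
    [0,0.015,0],
    [0,0.015,0],
    [0,0.01,0],
    [0,0.008,0],
    [0,0.005,0],
    [0,0.004,0],
    [0,0,0],
  ],
  rotation=[
    [0,0,0],
    [0,0,0],
    [0,0,0],
    [0,0,0],
    [0,0,0],
    [0,0,0],
    [0,0,0],
    [0,0,0],
  ],
  hand=[1,1,1,1,1,1,1,1],
)

```text
clock: 13.2
ee_pos: [0.5527, 0.2936, 0.1468]
orientation: [-1.575, -0.005, -1.554]
force: [0.1, 0.3, -1.2]
finger_gap: 0.0101
```

Request:
arm_command(
  offset=[
    [0,0.001,0],
    [0,0.001,0],
    [0,0,0],
  ],
  rotation=[
    [0,0,0],
    [0,0,0],
    [0,0,0],
  ],
  hand=[1,1,1],
)

```text
clock: 13.45
ee_pos: [0.5532, 0.294, 0.1458]
orientation: [-1.573, -0.005, -1.553]
force: [-0.7, -0.2, -1.8]
finger_gap: 0.0102
```

```bash
python3 - <<'E'
from meas import *
o=get_obs();print(o['ee_pos'],o['orientation'],o['force'].round(1),o['wrist_torque'].round(2),o['finger_gap'])
p,d=get_image("side");cv2.imwrite("pics/s13.png",cv2.resize(p[60:200,190:350],None,fx=4.9,fy=4.2)[...,::-1])
E
```

```text
[0.55318782 0.29397907 0.14582457] [-1.5733652  -0.00487077 -1.55339184] [-0.7 -0.2 -1.8] [0.02 0.04 0.04] 0.010164030738530292
```

View pics/s13.png

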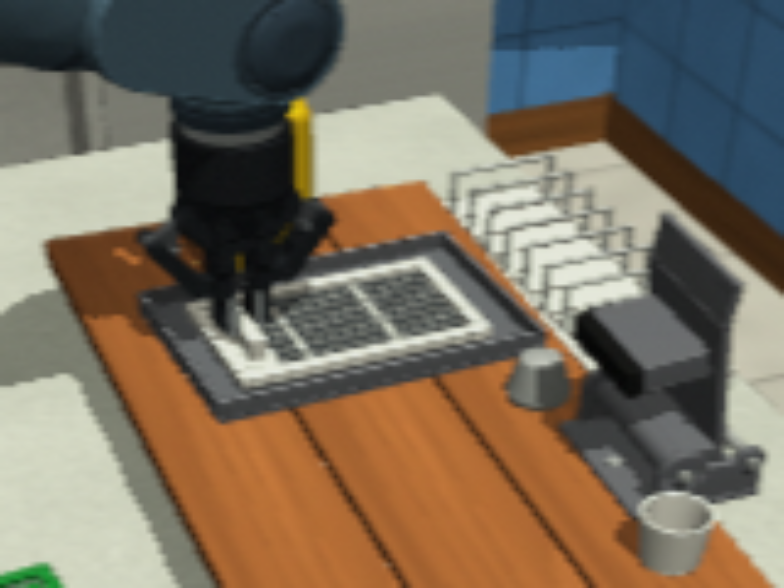

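Request:
arm_command(
  offset=[
    [0,0.002,0],
    [0,0.002,0],
    [0,0.001,0],
    [0,0,0],
  ],
  rotation=[
    [0,0,0],
    [0,0,0],
    [0,0,0],
    [0,0,0],
  ],
  hand=[1,1,1,1],
)

```text
clock: 13.83
ee_pos: [0.5528, 0.2938, 0.1401]
orientation: [-1.574, -0.005, -1.553]
force: [-0.1, 0.9, -0.9]
finger_gap: 0.0101
```

Request:
arm_command(
  offset=[
    [0,0.001,0],
    [0,0,0],
    [0,0,0],
    [0,0,0],
    [0,0,0],
  ],
  rotation=[
    [0,0,0],
    [0,0,0],
    [0,0,0],
    [0,0,0],
    [0,0,0],
  ],
  hand=[1,0.3,0.3,0.3,0.3],
)

```text
clock: 14.25
ee_pos: [0.553, 0.2938, 0.1394]
orientation: [-1.574, -0.005, -1.553]
force: [-0.4, -0.3, 0.8]
finger_gap: 0.0299
```

Request:
arm_command(
  offset=[
    [0,-0.005,0],
    [0,-0.015,0],
    [0,-0.03,0],
    [0,-0.035,0],
    [0,-0.035,0],
    [0,-0.035,0],
    [0,-0.03,0],
  ],
  rotation=[
    [0,0,0],
    [0,0,0],
    [0,0,0],
    [0,0,0],
    [0,0,0],
    [0,0,0],
    [0,0,0],
  ],
  hand=[0.3,0.3,0.3,0.3,0.3,0.3,0.3],
)

```text
clock: 14.83
ee_pos: [0.5537, 0.2949, 0.3277]
orientation: [-1.572, -0.004, -1.553]
force: [0.6, 0.6, -0.3]
finger_gap: 0.0298
```

Request:
arm_command(
  offset=[
    [0.02,0,-0.03],
    [0.02,0,-0.035],
    [0.02,0,-0.035],
    [0.02,0,-0.035],
    [0.02,0,-0.03],
    [0,0,0],
    [0,0,0],
  ],
  rotation=[
    [0,0,0],
    [0,0,0],
    [0,0,0],
    [0,0,0],
    [0,0,0],
    [0,0,0],
    [0,0,0],
  ],
  hand=[0.3,0.3,0.3,0.3,0.3,0.3,0.3],
)

```text
clock: 15.42
ee_pos: [0.3894, 0.1915, 0.3262]
orientation: [-1.572, -0.005, -1.554]
force: [1.2, 1.3, 0.2]
finger_gap: 0.0295
```

```bash
python3 - <<'E'
from meas import *
o=get_obs();print(o['clock'],o['ee_pos'],o['force'].round(1),o['finger_gap'])
c,p,W,u,v,S=meas(14)
hsv=cv2.cvtColor(p,cv2.COLOR_RGB2HSV)
def rect(m,z,n):
    m=cv2.morphologyEx(m.astype(np.uint8)*255,cv2.MORPH_CLOSE,np.ones((5,5)))
    cs,_=cv2.findContours(m,cv2.RETR_EXTERNAL,cv2.CHAIN_APPROX_NONE);k=max(cs,key=cv2.contourArea)
    print(n,cv2.minAreaRect((onplane(c,k[:,0].astype(float),z)[:,:2]*1000).astype(np.float32)))
box=(u>130)&(u<196)&(v>118)&(v<208)
rect((W[...,2]>.122)&(S<70)&box,.14,"tray")
sc=(S<40)&(hsv[...,2]>130)&box
rect(sc,.134,"screen")
g=sc&(W[...,2]<.138);q=W[g];A=np.c_[q[:,:2]-q[:,:2].mean(0),np.ones(len(q))];print("plane",np.linalg.lstsq(A,q[:,2],rcond=None)[0])
p,d=get_image("side");cv2.imwrite("pics/s14.png",cv2.resize(p[60:340,190:440],None,fx=2.1,fy=2.1)[...,::-1])
E
```

```text
15.4167 [0.38943419 0.19147706 0.32623278] [1.2 1.3 0.2] 0.029500334044707196
tray ((624.5223388671875, 299.1108703613281), (234.68898010253906, 162.5926971435547), 1.3919724225997925)
screen ((622.1397094726562, 295.1695556640625), (181.29812622070312, 107.70076751708984), 0.14967496693134308)
plane [-0.00425784 -0.00101936  0.1320972 ]
```

View pics/s14.png

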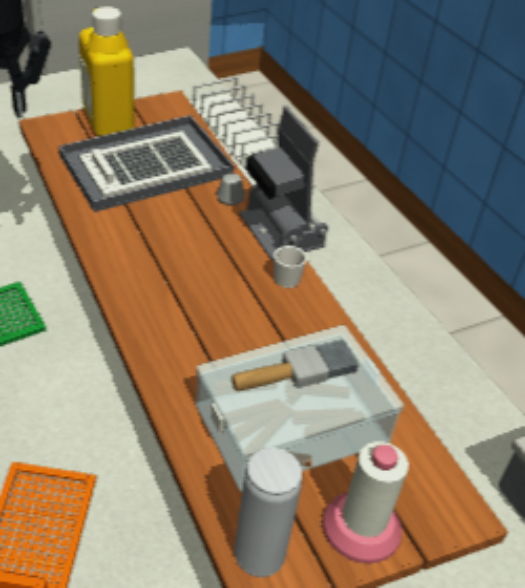

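View pics/t14.png

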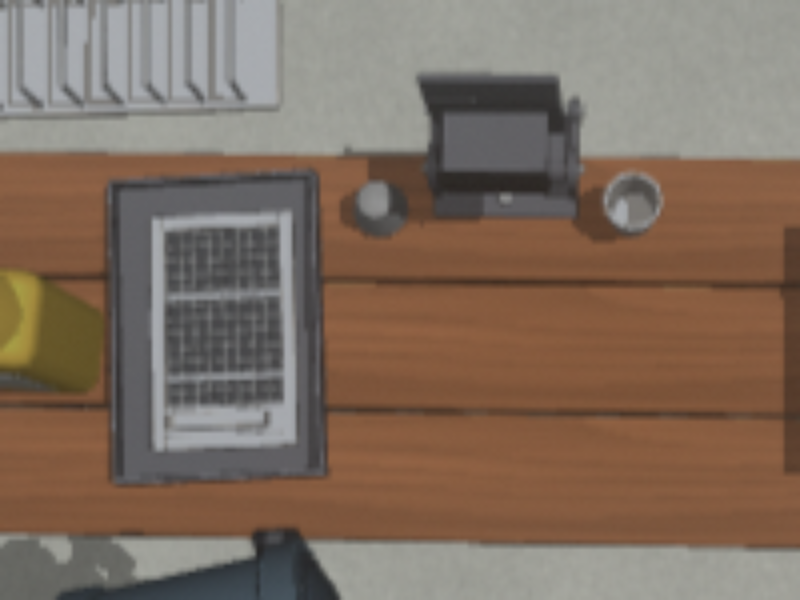

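The screen lies flat in the tray with its grip upward, centred within about 4 mm. The clamp stands open, the bystanders haven't moved, and the robot is clear, so I hand in.

```bash
python3 -c "
from rig import *
print(finish_job())"
```

```text
the job is handed in; nothing more can be done
None
```

The job is handed in, at about 15.5 s on the robot's clock; no verdict was reported.

**What I did:** I lifted the clamp's arm from under its lip with the closed, tilted fingers until it went over and stayed up by itself. The screen stayed in its place. I then gripped the screen by its rib, carried it to the tray and set it down.

**What the last checks showed:**
- **Clamp:** in the side and top pictures the arm stands upright and untouched.
- **Screen:** it lies grip upward in the tray, its centre 2 mm and 4 mm from the tray's along the two sides. The fitted tilt is about 0.004 rad, and it is turned about 0.02 rad relative to the tray.
- **Tray:** it moved less than 1 mm.
- **Bystanders:** they look unmoved in the pictures; I did not measure each one.
- **Robot:** it stands clear of everything.

**What failed or disagreed:**
- My first tilt for the lift, 40° below horizontal, would have passed a wrist joint's limit, so I used 50°.
- The cameras differed by up to about 10 mm on the position of the lip's front edge.

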